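# Take a wound coil off its post and set a straightedge against it

## Task

Slide the copper-wound coil with the white flanges straight up off its post and set it down upright on the dark grey inspection plate, without dropping or tipping it. Then lay the yellow straightedge flat on the plate with its bright steel edge flush along one long side of the coil's bottom flange, covering that side's whole length, so that the flange can be checked for warping. Leave the green coil on its post and everything else on the bench where it is.

Things in the scene. Friction and masses are not known exactly. Their poses are not given: they have to be found in the camera images.
- coil: The coil to check: a rectangular bobbin 100 (x) x 56 (y) x 60 (z) mm with copper winding between two white flanges, each 8 mm thick (the winding is 2 mm in from the flange edges). A round 26 mm bore runs through it along z. About 0.5 kg. Origin: centre of its underside, on the bore axis; z up. It starts on one of the two posts of the stand.
- other_coil: A coil of the same shape and size with green winding and black flanges, on the other post. To be left alone. Origin: centre of its underside.
- stand: Blue fixed stand 260 (x) x 80 (y) x 20 (z) mm with two upright steel posts, 20 mm in diameter, rising 85 mm from its top at x = -75 and x = +75 mm (so their tops are 105 mm above the table, 25 mm above the coils' tops). Origin: centre of its underside. The coils rest on its top, 20 mm above the table.
- near_post_top (a point): Centre of the top end of the post at the stand's -x end.
- far_post_top (a point): Centre of the top end of the post at the stand's +x end.
- plate: Dark grey fixed inspection plate 280 (x) x 220 (y) x 15 (z) mm, lying flat on the table; origin: centre of its underside, so its top is 15 mm above the origin.
- straightedge: Straightedge lying flat: yellow base 180 (x, its length) x 50 (y) x 12 (z) mm with a black grip block 60 (x) x 16 (y) mm standing on it from z = 12 to z = 46 mm, centred at x = 0, y = -13 mm. The working edge is the bright steel long face at y = +25 mm. About 0.45 kg. Origin: centre of the base's underside; z up.
- straightedge_edge (a point): Middle of the straightedge's bright working edge, 6 mm above its underside; the edge runs along the straightedge's x and faces its +y.
- magnet_base: Bystander standing on the plate near its +x end: steel magnetic base 50 (x) x 60 (y) x 65 (z) mm with a dark knob sticking out 10 mm on its -x side; origin: centre of its underside.
- v_block: Bystander: dark steel V-block 70 (x) x 45 (y) x 45 (z) mm beside the straightedge; origin: centre of its underside.
- jar: Bystander: amber jar with red cap, 56 mm in diameter, 65 mm high, beside the straightedge; origin: centre of its underside.
- bottle: Bystander: blue bottle, 64 mm in diameter, 140 mm high, beyond the +x end of the stand; origin: centre of its underside.
Not all that is in view belongs to the job. Leave any purple look-alike of the coil alone. Of the things that look like the straightedge, the larger one is meant.

How it is judged (in metres and radians):
On the way, in this order (a step that is already met when the one before it is completed fails the run):
1. the coil has been drawn up off its post: its underside is above the tops of the posts (z of coil in the frame of stand above 0.106 m), for 0.05 s.
2. the coil stands upright on the plate, released (x of coil in the frame of plate between -0.115 and 0.115 m and y of coil in the frame of plate between -0.085 and 0.085 m and z of coil in the frame of plate between 0.012 and 0.0185 m and angle between coil's own z axis and vertical below 0.05 rad and linear speed of coil below 0.02 m/s and contact force between the fingers and coil below 0.1 N), for 0.3 s.
At the end, for the whole second after the job is handed in: The coil stands upright (0.05 rad) on the plate, centre within 115 mm (plate x) and 85 mm (y) of its centre; the straightedge lies flat on the plate, bright edge within 2.5 mm of a long flange side, parallel within 0.03 rad, middles within 41 mm lengthwise; both released, at rest (all of step 2 and ((y of straightedge_edge in the frame of coil between 0.026 and 0.0305 m and y of straightedge in the frame of coil between 0.045 and 0.062 m) or (y of straightedge_edge in the frame of coil between -0.0305 and -0.026 m and y of straightedge in the frame of coil between -0.062 and -0.045 m)) and x of straightedge_edge in the frame of coil between -0.041 and 0.041 m and angle between the x axis of straightedge and the x axis of coil, either way round below 0.03 rad and z of straightedge in the frame of plate between 0.012 and 0.0185 m and angle between straightedge's own z axis and vertical below 0.04 rad and linear speed of straightedge below 0.02 m/s and contact force between the fingers and straightedge below 0.1 N); the robot touches nothing.
It fails at once if the coil is tipped by more than 0.5 rad (angle between coil's own z axis and vertical above 0.5 rad).
It fails at once if the coil is dropped: it moves faster than 0.5 m/s while no finger touches it (linear speed of coil above 0.5 m/s and contact force between the fingers and coil below 0.05 N).
It fails at once if the green coil is moved by more than 20 mm (distance of other_coil from where it was at the start of the episode above 0.02 m).
It fails at once if another thing on the bench (magnet base, V-block, jar, bottle) is moved by more than 25 mm (distance of any of magnet_base, v_block, jar, bottle from where it was at the start of the episode above 0.025 m).
It also fails if it takes over 61 s, if anything falls off the work surface, if the arm or the gripper's body presses on something with over 40 N, if the wrist force passes 120 N, or if a joint passes its speed limit or range.

## Robot

A 7-joint arm with a two-finger parallel gripper is mounted at the origin on the work surface. World frame = base frame: x ahead of the robot, y to its left, z up, the work surface at z = 0. Lengths are in m, angles in degrees, forces in N, time in s.
With the tool pointing down it reaches from about 0.425 to 0.8 m from the base axis. Payload 8.3 kg.
Tool frame: the origin (TCP) lies where the fingers leave the gripper's body, on its centre line; the fingertips stand 73 mm ahead of it and the grasp point (between the pads) lies 54 mm ahead of it (manip.nose_length is the distance from the TCP to the fingertips, in m); z points along the fingers, y is the line along which they close (so a half turn about z gives the same grasp; the last joint's range is limited). The gripper opens to 85 mm and grips with 20 to 120 N. Pads are 22 mm wide; open, the fingers measure 114 mm over their backs; the gripper's body (76 mm by 85 mm) begins 54 mm behind the grasp point. The pads swing forward as they close: fully open they stand 13 mm farther back than shut.
Start: joints at [-74.823, 21.967, 0.94, 78.501, -0.361, 79.538, -2.664], TCP at [0.201, 0.592, 0.304] pointing down, gripper open.
Joint ranges: [-169.22, 169.22], [-14.56, 117.87], [-87.37, 89.26], [10.42, 133.3], [-82.24, 262.24], [0.94, 117.77], [-172.7, 172.7]. Speed limits (degrees/s): [136.94, 136.94, 172.46, 172.46, 180, 180, 180].

## Interface

Orientations are given as [roll, pitch, yaw] about the fixed x, y, z axes, in that order (R = Rz(yaw) Ry(pitch) Rx(roll)).
In Python, from workcell import manip gives the robot as it stands.
- The arm moves only by the tool servo_tool, never from a script. Its argument "moves" is text: rows parted by semicolons, each of 7 numbers parted by spaces: the turn, a rotation vector about the tool's x, y, z in degrees, then the shift along the tool's x, y, z in mm, then the finger opening in mm, from 0 to 85.4. In form: ax ay az x y z claw; .... A call has 1 to 8 rows; each row is the pose to reach, as a shift and turn from the pose commanded when the call began, along the tool's axes at that moment; what a row does not reach only later rows make up. A row lasts 1/10 s, in which the tool goes at most 50 mm and 8.59 degrees, less where a joint would pass 70% of its speed; a pose out of reach is approached as far as the arm can. A call with a gripper value outside its range is refused whole. The fingers move at their own pace and stop on an object; "force" is the grip in N (left out, the last holds). Time passes only in rows, so rows that repeat a pose let the fingers close. It gives the time, the measured TCP pose, the force, the opening and the grip force at its end, in the units of the state.
- manip.read_state(): the state, without advancing time (a new reading comes with each control period).
- manip.snapshot(name): name is "scene" or "top"; returns (picture, depth): 400x640x3 uint8, red, green, blue; 400x640 float32, m along the optical axis (not along the pixel's ray), 0 where there is no reading.
- manip.camera_model(name): a dict with "K" (3x3 intrinsics, pixels), "extrinsics" (4x4, takes a point from world to camera coordinates). Camera axes: x right, y up, looking along -z (the intrinsics and any distortion apply to the point x, -y, -z); pixel columns grow to the right and rows downward; lengths in m; the calibration is good to about 2 mm. A picture is of the moment at which its call begins. camera_model takes no time and is no camera call.
- manip.close_job(): hands the job in; it is judged then, once.
The state is a dict: "time": time; "joint_positions": joint angles; "joint_velocities": joint speeds; "effort": joint torques, N m; "eef_pos": TCP position; "eef_rot": TCP orientation; "contact_force": force on the tool from outside, world axes, zero at the start; "moment": the same for the moment, N m; "opening": finger opening in m; "finger_force": force on a finger pad.
Only numpy, scipy, OpenCV 4.12 (cv2) and the standard library are available. Lean on these libraries where they do the work, as an engineer would, in place of code of your own. Each camera call takes 0.05 s, during which the arm holds its last target. There are 200 camera calls.

## Working session

There is one attempt and no reset: what is moved stays moved. The work goes in short steps, Python scripts to look and compute and a tool call to move; the robot and the scene stay as the last step left them, time stands still between calls to the robot, and variables do not carry over. Pictures are saved under pics/ and viewed, at most 10 in all, crops included, and the job is handed in when it is done.

Besides the shell and the picture viewer there is one more tool, called after "Call:" as name(argument=value, ...), one argument or row to a line, values as JSON. servo_tool: Moves the arm, as the interface text tells. Its arguments: {"type":"object","properties":{"moves":{"type":"string"},"force":{"type":"number"}},"required":["moves"]}

```bash
ls; mkdir -p pics; cat > h.py <<'E'
import numpy as np, cv2
from workcell import manip
def snap(n,fn=None):
    im,d=manip.snapshot(n)
    if fn: cv2.imwrite('pics/'+fn,im[:,:,::-1])
    return im,d
def cloud(n,d):
    m=manip.camera_model(n);K=np.array(m['K']);E=np.array(m['extrinsics'])
    v,u=np.mgrid[:d.shape[0],:d.shape[1]]
    p=np.stack([(u-K[0,2])/K[0,0]*d,-(v-K[1,2])/K[1,1]*d,-d],-1)
    return (p-E[:3,3])@E[:3,:3]
def ray(n,uv,z):
    m=manip.camera_model(n);K=np.array(m['K']);E=np.array(m['extrinsics'])
    uv=np.atleast_2d(uv).astype(float)
    r=np.c_[(uv[:,0]-K[0,2])/K[0,0],-(uv[:,1]-K[1,2])/K[1,1],-np.ones(len(uv))]@E[:3,:3]
    c=-E[:3,:3].T@E[:3,3]
    return c+r*((z-c[2])/r[:,2])[:,None]
E
python3 - <<'E'
from h import *
for n in('scene','top'):
    im,d=snap(n,n+'0.png');m=manip.camera_model(n);print(n,m,(d>0).mean())
print(manip.read_state())
E
```

```text
pics
scene {'K': array([[486.72247335,   0.        , 322.16128433],
       [  0.        , 486.72247335, 203.94587105],
       [  0.        ,   0.        ,   1.        ]]), 'extrinsics': array([[ 0.73761236,  0.67515163,  0.00991411, -0.37152472],
       [-0.58547752,  0.63218997,  0.50749573,  0.2593594 ],
       [ 0.33636896, -0.38013961,  0.86159724, -1.42189289],
       [ 0.        ,  0.        ,  0.        ,  1.        ]])} 0.9960859375
top {'K': array([[515.39560463,   0.        , 316.74220499],
       [  0.        , 515.39560463, 202.69645052],
       [  0.        ,   0.        ,   1.        ]]), 'extrinsics': array([[ 9.41826694e-03, -9.99955644e-01,  8.21042764e-05,
         1.58424500e-02],
       [ 9.95029756e-01,  9.38001134e-03,  9.91352638e-02,
        -5.20372809e-01],
       [-9.91316366e-02, -8.51986179e-04,  9.95073963e-01,
        -1.46425957e+00],
       [ 0.00000000e+00,  0.00000000e+00,  0.00000000e+00,
         1.00000000e+00]])} 0.99600390625
{'time': 0.1, 'joint_positions': array([-74.8216532 ,  22.01290497,   0.9377959 ,  78.55577993,
        -0.36100222,  79.53798312,  -2.66247623]), 'joint_velocities': array([ 0.09851852, -0.05891596,  0.09698948, -0.2030116 , -0.0064542 ,
        0.02890627,  0.05186024]), 'effort': array([ 3.78100623e-03, -6.29132080e+01,  8.47889129e-01, -3.72762537e+01,
        1.68168289e-02,  1.05105739e-02,  4.67880420e-05]), 'eef_pos': array([0.20108585, 0.59142263, 0.30294792]), 'eef_rot': array([-1.79896154e+02,  1.43095809e-03,  1.61223544e+02]), 'contact_force': array([ 0.51951247,  0.06203164, -0.52952812]), 'moment': array([-0.02352733,  0.01899075,  0.02011784]), 'finger_force': 0.0, 'opening': 0.08545789987849221}
```

```bash
ls -la pics
```

```text
total 796
drwxr-xr-x 2 agent agent   4096 Dec  2 15:59 .
drwxr-xr-x 3 agent agent   4096 Dec  2 15:59 ..
-rw-r--r-- 1 agent agent 433932 Dec  2 15:59 scene0.png
-rw-r--r-- 1 agent agent 370709 Dec  2 15:59 top0.png
```

View pics/top0.png

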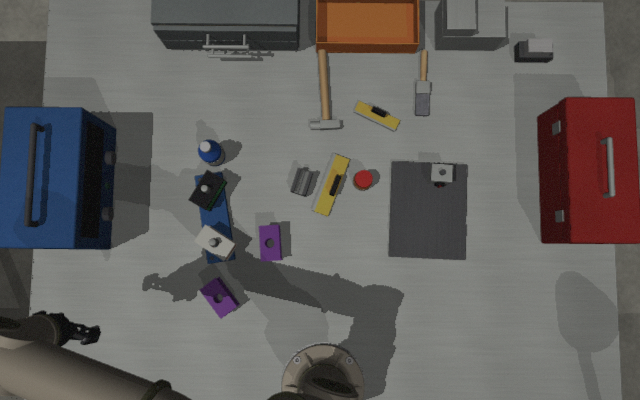

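View pics/scene0.png

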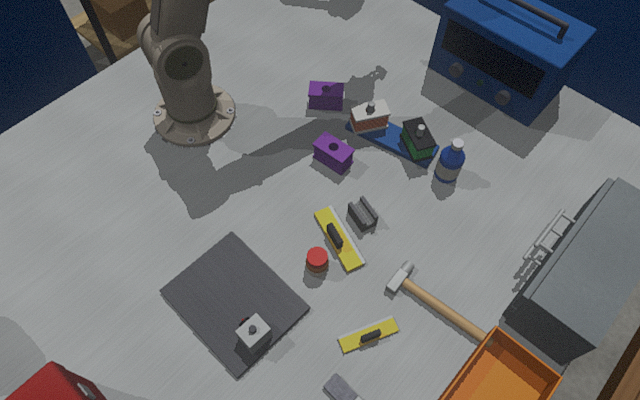

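The top view shows the white-flanged coil at about (214,242), the green coil at (208,189), the larger straightedge at (331,184), and the plate at (428,210) with the magnet base at (442,173). The scene view shows the coil at (368,118), the straightedge at (340,237) and the plate at (235,300).

```bash
cat >> h.py <<'E'
def mask(im,kind,roi):
    h=cv2.cvtColor(im,cv2.COLOR_RGB2HSV).astype(int);H,S,V=h[...,0],h[...,1],h[...,2]
    m={'yellow':(H>18)&(H<35)&(S>110)&(V>70),'white':(S<40)&(V>165),'plate':(V<95)&(S<60)&(V>40)}[kind]
    r=np.zeros(m.shape,bool);r[roi[1]:roi[3],roi[0]:roi[2]]=1
    m=(m&r).astype(np.uint8)
    c=max(cv2.findContours(m,cv2.RETR_EXTERNAL,cv2.CHAIN_APPROX_NONE)[0],key=cv2.contourArea)
    return m,c[:,0,:]
def rect(p):
    c,s,a=cv2.minAreaRect((np.asarray(p)[:,:2]*1000).astype(np.float32))
    if s[0]<s[1]: s=s[::-1];a-=90
    return np.round(c,1),np.round(s,1),round((a+90)%180-90,1)
E
python3 - <<'E'
from h import *
im,d=snap('top');P=cloud('top',d)
for k,roi,z in(('yellow',(300,140,355,225),.012),('white',(185,215,245,275),.08),('plate',(380,150,480,270),.015)):
    m,c=mask(im,k,roi);f=np.zeros_like(m);cv2.drawContours(f,[c.reshape(-1,1,2)],-1,1,-1)
    f2=cv2.erode(f,np.ones((3,3)))
    print(k,f.sum(),'z',np.percentile(P[f2>0][:,2],[10,50,90]).round(4),rect(ray('top',c,z)))
# scene heights
im2,d2=snap('scene');P2=cloud('scene',d2)
for k,roi,z in(('yellow',(305,200,370,275),.012),('white',(345,95,392,135),.08),('plate',(155,230,315,380),.015)):
    m,c=mask(im2,k,roi);f=np.zeros_like(m);cv2.drawContours(f,[c.reshape(-1,1,2)],-1,1,-1)
    print(k,f.sum(),'z',np.percentile(P2[cv2.erode(f,np.ones((3,3)))>0][:,2],[10,50,90]).round(4),rect(ray('scene',c,z)))
def big(a):return cv2.resize(a,None,fx=5,fy=5,interpolation=cv2.INTER_CUBIC)
cv2.imwrite('pics/crop.png',np.hstack([big(im[170:280,180:255]),big(im2[90:200,300:375])])[:,:,::-1])
E
```

```text
yellow 856 z [0.0088 0.0136 0.0463] (array([574.5, -22.8]), array([180.4,  41.4]), -20.4)Traceback (most recent call last):
  File "<stdin>", line 4, in <module>
  File "h.py", line 23, in mask
    c=max(cv2.findContours(m,cv2.RETR_EXTERNAL,cv2.CHAIN_APPROX_NONE)[0],key=cv2.contourArea)
ValueError: max() iterable argument is empty
```

```bash
python3 - <<'E'
from h import *
im=cv2.imread('pics/top0.png')[:,:,::-1].copy();im2=cv2.imread('pics/scene0.png')[:,:,::-1].copy()
for a,pts in((im,[(207,235),(225,245),(210,250),(400,200),(440,240),(265,200),(245,205)]),(im2,[(360,118),(380,125),(230,280),(300,200)])):
    hh=cv2.cvtColor(a,cv2.COLOR_RGB2HSV)
    print([hh[v,u].tolist() for u,v in pts])
def big(a):return cv2.resize(a,None,fx=5,fy=5,interpolation=cv2.INTER_CUBIC)
cv2.imwrite('pics/crop.png',np.hstack([big(im[170:270,180:250]),big(im[140:240,295:380])])[:,:,::-1])
E
```

```text
[[30, 12, 147], [27, 15, 149], [26, 14, 149], [120, 8, 63], [0, 4, 66], [50, 6, 127], [42, 10, 129]]
[[30, 1, 176], [7, 106, 87], [120, 3, 91], [96, 8, 150]]
```

View pics/crop.png

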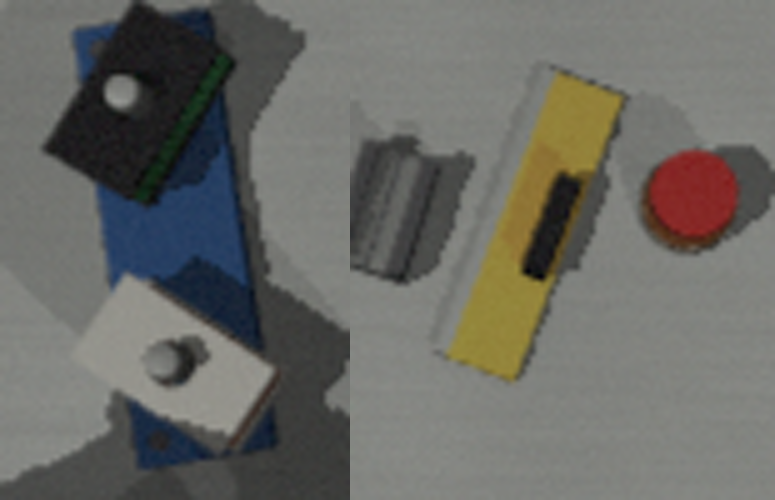

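The crop shows the coil's long axis running from upper left to lower right, its post toward the centre, and the straightedge's bright strip along its left (+y) side with the grip toward the right.

```bash
cat >> h.py <<'E'
def zmask(P,lo,hi,roi,extra=None):
    m=(P[...,2]>lo)&(P[...,2]<hi)
    if extra is not None: m&=extra
    r=np.zeros(m.shape,bool);r[roi[1]:roi[3],roi[0]:roi[2]]=1
    m=cv2.morphologyEx((m&r).astype(np.uint8),cv2.MORPH_OPEN,np.ones((3,3),np.uint8))
    c=max(cv2.findContours(m,cv2.RETR_EXTERNAL,cv2.CHAIN_APPROX_NONE)[0],key=cv2.contourArea)
    f=np.zeros_like(m);cv2.drawContours(f,[c],-1,1,-1)
    return f,c[:,0,:]
E
python3 - <<'E'
from h import *
im,d=snap('top');P=cloud('top',d);im2,d2=snap('scene');P2=cloud('scene',d2)
sd=lambda q:(round(float(np.median(q[:,2])),4),round(float(q[:,2].std()),4))
def go(nm,n,P,lo,hi,roi,z,ex=None):
    f,c=zmask(P,lo,hi,roi,ex);q=P[cv2.erode(f,np.ones((3,3)))>0];print(nm,n,'n',f.sum(),'z',sd(q),rect(ray(n,c,z)))
V=im.max(2);V2=im2.max(2)
S=cv2.cvtColor(im,cv2.COLOR_RGB2HSV)[...,1];S2=cv2.cvtColor(im2,cv2.COLOR_RGB2HSV)[...,1]
go('coil','top',P,.07,.09,(190,218,245,270),.08,(V>125)&(S<40))
go('coil','scene',P2,.07,.09,(340,90,395,135),.08,(V2>120)&(S2<40))
go('green','top',P,.07,.09,(185,165,235,215),.08)
go('se','top',P,.008,.05,(306,145,352,225),.012)
go('se','scene',P2,.008,.05,(305,198,370,278),.012)
go('plate','top',P,.01,.02,(375,150,480,270),.015,V<95)
go('plate','scene',P2,.01,.02,(150,225,315,385),.015,V2<115)
go('mag','top',P,.05,.075,(425,155,460,190),.065)
go('mag','scene',P2,.05,.075,(225,305,280,350),.065)
go('grip','top',P,.038,.055,(306,145,352,225),.046)
for n,p,r in(('top',P,(204,232,224,252)),('scene',P2,(355,90,385,115)),('top',P,(195,178,218,198))):
    f,c=zmask(p,.098,.115,r);q=p[f>0];print('post',n,f.sum(),np.median(q,0).round(4))
s=manip.read_state();print(s['time'],s['eef_pos'])
E
```

```text
coil top n 555 z (0.0806, 0.0029) (array([402.7, 304.8]), array([99.1, 55.4]), 57.7)
coil scene n 464 z (0.0826, 0.0568) (array([399.5, 306.7]), array([102.1,  58.1]), 57.8)
green top n 727 z (0.0809, 0.0597) (array([549.9, 330.9]), array([99.7, 57.6]), -29.4)
se top n 480 z (0.0138, 0.0833) (array([613.9, -31.7]), array([101. ,  49.4]), -19.9)
se scene n 1345 z (0.0149, 0.0345) (array([574.9, -16.5]), array([183.6,  52.1]), -20.3)
plate top n 5450 z (0.0157, 0.0926) (array([ 504.3, -302.1]), array([279.7, 219.9]), -2.0)
plate scene n 9780 z (0.0168, 0.0604) (array([ 503.6, -301.7]), array([280.3, 219.3]), -2.0)
mag top n 331 z (0.0703, 0.0047) (array([ 601. , -328.8]), array([62.9, 59.4]), -0.7)
mag scene n 733 z (0.0718, 0.0043) (array([ 600.9, -328.2]), array([64.5, 61.4]), -4.3)
grip top n 99 z (0.0464, 0.0026) (array([569. , -28.9]), array([54. , 15.7]), -20.1)
post top 36 [0.4025 0.3036 0.1045]
post scene 39 [0.4038 0.3051 0.107 ]
post top 41 [0.5504 0.3304 0.1043]
0.25 [0.20111434 0.59157282 0.30342797]
```

The measured heights and sizes match the text: coil top 0.081, straightedge 180x50, plate 280x220. I'll move above the coil next.

```bash
cat >> h.py <<'E'
from scipy.spatial.transform import Rotation as Ro
def go(x,y,z,yaw,frm=None):
    s=manip.read_state()
    p,e=(s['eef_pos'],s['eef_rot']) if frm is None else (np.array(frm[:3]),[180,0,frm[3]])
    R0=Ro.from_euler('xyz',e,degrees=True);R1=Ro.from_euler('xyz',[180,0,yaw],degrees=True)
    print('turn',(R0.inv()*R1).as_rotvec(degrees=True).round(2),'shift',(R0.inv().apply(np.array([x,y,z])-p)*1000).round(1),'t',round(s['time'],2))
E
python3 -c "
from h import *
go(.401,.305,.24,57.7)"
```

```text
turn [-4.0000e-02  5.0000e-02  1.0353e+02] shift [-281.5 -206.9   63.6] t 0.25
```

Call:
servo_tool(
  moves="0 0 8 -40 -30 5 85; 0 0 16 -80 -60 10 85; 0 0 24 -120 -90 20 85; 0 0 32 -160 -120 30 85; 0 0 40 -200 -150 40 85; 0 0 48 -240 -180 50 85; 0 0 56 -281 -207 60 85; 0 0 64 -281 -207 60 85",
  force=60,
)

```text
time: 1.05
eef_pos: [0.4044, 0.2984, 0.2431]
eef_rot: [180.0, 0.2, 96.3]
contact_force: [0.1, 0.4, 1.1]
opening: 0.0849
finger_force: 0.0
```

```bash
python3 -c "
from h import *
go(.401,.305,.24,57.7)"
```

```text
turn [ 0.06  0.15 38.61] shift [ 6.9 -2.6  3.1] t 1.05
```

Call:
servo_tool(
  moves="0 0.1 8 3 -1 1 85; 0 0.1 16 6 -2 2 85; 0 0.1 24 7 -3 3 85; 0 0.1 32 7 -3 3 85; 0 0.1 38.6 7 -3 3 85; 0 0.1 38.6 7 -3 3 85; 0 0.1 38.6 7 -3 3 85",
)

```text
time: 1.75
eef_pos: [0.3966, 0.3119, 0.2409]
eef_rot: [-180.0, -0.1, 58.8]
contact_force: [-0.3, 0.2, 0.0]
opening: 0.0848
finger_force: 0.0
```

```bash
python3 -c "
from h import *
im,d=snap('top','hover.png');im2,d2=snap('scene')
cv2.imwrite('pics/hover2.png',np.hstack([cv2.resize(im[180:280,160:260],None,fx=4,fy=4),cv2.resize(im2[60:160,310:410],None,fx=4,fy=4)])[:,:,::-1])
print(manip.read_state()['eef_pos'],manip.read_state()['eef_rot'])
go(.402,.305,.114,57.7)"
```

```text
[0.39671689 0.3118292  0.24087961] [-1.79965147e+02 -8.92720175e-02  5.87774161e+01]
turn [-0.04 -0.09  1.08] shift [ -3.3   8.1 126.9] t 1.85
```

View pics/hover2.png

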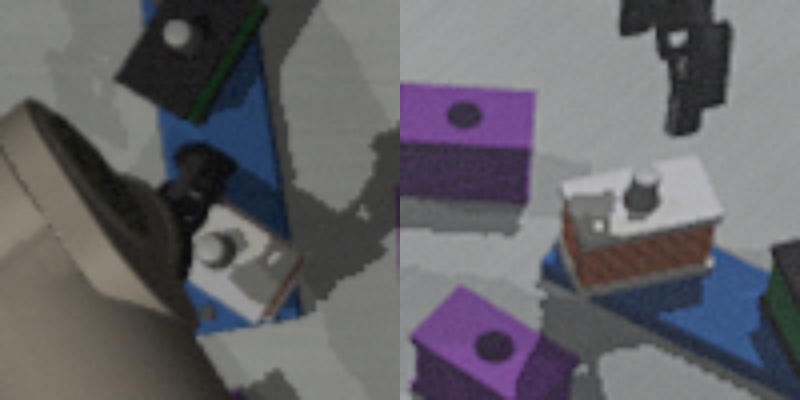

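The fingers hang above the coil. In the top crop the post is at about (210,250), between the fingers. The remaining correction is a few mm, so I'll descend.

Call:
servo_tool(
  moves="0 0 1.1 -3.3 8.1 10 85; 0 0 1.1 -3.3 8.1 30 85; 0 0 1.1 -3.3 8.1 55 85; 0 0 1.1 -3.3 8.1 75 85; 0 0 1.1 -3.3 8.1 80 85; 0 0 1.1 -3.3 8.1 80 85; 0 0 1.1 -3.3 8.1 80 85",
)

```text
time: 2.55
eef_pos: [0.4025, 0.305, 0.1616]
eef_rot: [-180.0, -0.1, 57.5]
contact_force: [-0.1, -0.2, -0.3]
opening: 0.0847
finger_force: 0.0
```

```bash
python3 -c "
from h import *
s=manip.read_state();print(s['eef_pos'],s['eef_rot'])
go(.402,.305,.113,57.7)"
```

```text
[0.4025034  0.30495716 0.1615818 ] [-1.79984206e+02 -1.42535255e-01  5.75014801e+01]
turn [-0.02 -0.14 -0.2 ] shift [-0.4 -0.4 48.6] t 2.55
```

Call:
servo_tool(
  moves="0 0 0 0 0 15 85; 0 0 0 0 0 30 85; 0 0 0 0 0 43 85; 0 0 0 0 0 48 85; 0 0 0 0 0 48 85; 0 0 0 0 0 48 45; 0 0 0 0 0 48 45; 0 0 0 0 0 48 45",
  force=60,
)

```text
time: 3.35
eef_pos: [0.4024, 0.3054, 0.1138]
eef_rot: [-180.0, -0.2, 57.5]
contact_force: [-0.7, -1.3, 4.8]
opening: 0.0552
finger_force: 62.9
```

Call:
servo_tool(
  moves="0 0 0 0 0 0 45; 0 0 0 0 0 0 45; 0 0 0 0 0 0 45; 0 0 0 0 0 0 45",
  force=60,
)

```text
time: 3.75
eef_pos: [0.4024, 0.3054, 0.1138]
eef_rot: [-180.0, -0.2, 57.5]
contact_force: [-1.4, -1.2, 6.0]
opening: 0.0549
finger_force: 62.9
```

Call:
servo_tool(
  moves="0 0 0 0 0 -6 40; 0 0 0 0 0 -18 40; 0 0 0 0 0 -36 40; 0 0 0 0 0 -56 40; 0 0 0 0 0 -76 40; 0 0 0 0 0 -96 40; 0 0 0 0 0 -115 40; 0 0 0 0 0 -130 40",
)

```text
time: 4.55
eef_pos: [0.4018, 0.3045, 0.2445]
eef_rot: [-180.0, -0.1, 57.5]
contact_force: [0.9, 0.6, -5.7]
opening: 0.0551
finger_force: 65.0
```

Call:
servo_tool(
  moves="0 0 0 0 0 -8 40; 0 0 0 0 0 -8 40; 0 0 0 0 0 -8 40",
)

```text
time: 4.85
eef_pos: [0.4016, 0.3045, 0.2503]
eef_rot: [-179.9, -0.0, 57.5]
contact_force: [-0.9, -0.5, -8.4]
opening: 0.0555
finger_force: 65.0
```

```bash
python3 -c "
from h import *
go(.53,.03,.25,80);go(.42,-.30,.25,88)
im,d=snap('scene');P=cloud('scene',d)
cv2.imwrite('pics/lift.png',cv2.resize(im[20:180,270:450],None,fx=3,fy=3)[:,:,::-1])"
```

```text
turn [ -0.05  -0.04 -22.48] shift [-162.6  255.8   -0. ] t 4.85
turn [ -0.04  -0.04 -30.48] shift [-5.001e+02  3.402e+02 -3.000e-01] t 4.85
```

View pics/lift.png

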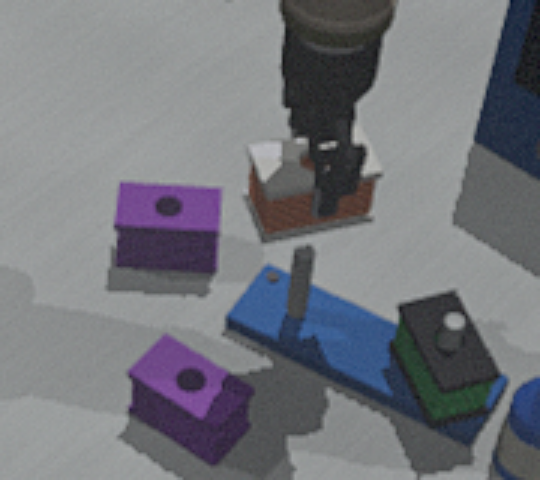

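The coil is off the post (bare post at about (300,285)), upright in the gripper, and the green coil hasn't moved. Next I carry it around via (0.53, 0.03).

Call:
servo_tool(
  moves="0 0 -2 -10 16 0 40; 0 0 -5 -30 48 0 40; 0 0 -9 -54 86 0 40; 0 0 -12 -78 124 0 40; 0 0 -15 -102 162 0 40; 0 0 -18 -126 200 0 40; 0 0 -21 -148 234 0 40; 0 0 -22.5 -163 256 0 40",
)

```text
time: 5.7
eef_pos: [0.5307, 0.026, 0.2496]
eef_rot: [-180.0, 0.0, 79.9]
contact_force: [0.3, 0.9, -7.0]
opening: 0.0554
finger_force: 65.2
```

```bash
python3 -c "
from h import *
go(.42,-.30,.25,88,(.53,.03,.25,80))
s=manip.read_state();print(s['eef_pos'],s['eef_rot'])"
```

```text
turn [-0.  0. -8.] shift [-344.1  -51.    -0. ] t 5.7
[0.53070547 0.02604008 0.24962802] [-1.79965110e+02  1.33070945e-02  7.99351280e+01]
```

Call:
servo_tool(
  moves="0 0 0 -35 -3 0 40; 0 0 -2 -80 -8 0 40; 0 0 -4 -128 -16 0 40; 0 0 -5 -176 -24 0 40; 0 0 -6 -224 -32 0 40; 0 0 -7 -272 -40 0 40; 0 0 -8 -316 -47 0 40; 0 0 -8 -344 -51 0 40",
)

```text
time: 6.5
eef_pos: [0.4179, -0.3035, 0.2494]
eef_rot: [-179.9, -0.0, 87.8]
contact_force: [-0.2, -0.1, -6.6]
opening: 0.0551
finger_force: 65.8
```

Call:
servo_tool(
  moves="0 0 0 0 0 20 40; 0 0 0 0 0 50 40; 0 0 0 0 0 80 40; 0 0 0 0 0 100 40; 0 0 0 0 0 110 40; 0 0 0 0 0 115 40; 0 0 0 0 0 115 40; 0 0 0 0 0 115 40",
)

```text
time: 7.3
eef_pos: [0.4211, -0.3003, 0.1358]
eef_rot: [179.9, -0.1, 88.0]
contact_force: [-0.6, -0.2, -7.3]
opening: 0.0552
finger_force: 65.8
```

```bash
python3 -c "
from h import *
s=manip.read_state();print(s['eef_pos'],s['eef_rot'])
im,d=snap('scene');P=cloud('scene',d);im,d=snap('top','low.png')
c=im[200:280,370:480];cv2.imwrite('pics/low.png',np.hstack([cv2.resize(c,(440,320))])[:,:,::-1])
"
```

```text
[ 0.42105176 -0.30031618  0.13577703] [ 1.79911814e+02 -5.92191173e-02  8.80209464e+01]
```

Call:
servo_tool(
  moves="0 0 0 0 0 8 40; 0 0 0 0 0 15 40; 0 0 0 0 0 20 40; 0 0 0 0 0 23 40; 0 0 0 0 0 25 40; 0 0 0 0 0 25 40",
)

```text
time: 8.0
eef_pos: [0.4204, -0.2999, 0.1096]
eef_rot: [-180.0, -0.1, 88.0]
contact_force: [-0.1, -0.3, -5.6]
opening: 0.055
finger_force: 65.8
```

Call:
servo_tool(
  moves="0 0 0 0 0 1 40; 0 0 0 0 0 2 40; 0 0 0 0 0 2 40",
)

```text
time: 8.3
eef_pos: [0.4207, -0.3001, 0.1089]
eef_rot: [179.9, -0.1, 88.0]
contact_force: [-4.3, 3.0, 6.1]
opening: 0.0548
finger_force: 66.6
```

Contact: the vertical force changed from -6 to +6 N. Releasing.

Call:
servo_tool(
  moves="0 0 0 0 0 0 64; 0 0 0 0 0 0 70; 0 0 0 0 0 0 75; 0 0 0 0 0 0 80; 0 0 0 0 0 0 80; 0 0 0 0 0 0 80; 0 0 0 0 0 0 80; 0 0 0 0 0 0 80",
)

```text
time: 9.1
eef_pos: [0.4205, -0.2999, 0.1079]
eef_rot: [180.0, -0.1, 88.0]
contact_force: [-0.9, -0.1, -0.5]
opening: 0.0803
finger_force: 0.0
```

Call:
servo_tool(
  moves="0 0 0 0 0 -10 80; 0 0 0 0 0 -35 80; 0 0 0 0 0 -65 80; 0 0 0 0 0 -100 80; 0 0 0 0 0 -130 80; 0 0 0 0 0 -140 80; 0 0 0 0 0 -140 60; 0 0 0 0 0 -140 40",
)

```text
time: 9.9
eef_pos: [0.4203, -0.2997, 0.2471]
eef_rot: [-180.0, -0.1, 88.0]
contact_force: [-0.3, 1.0, 0.3]
opening: 0.0528
finger_force: 0.0
```

```bash
python3 -c "
from h import *
go(.570,-.0295,.2,-20.3)
s=manip.read_state();print(s['eef_pos'],s['eef_rot'],s['joint_positions'].round())"
```

```text
turn [-1.4000e-01 -6.0000e-02  1.0834e+02] shift [275.1 140.4  47.7] t 9.9
[ 0.42027094 -0.29971608  0.2471311 ] [-1.79972256e+02 -1.31393103e-01  8.80391321e+01] [ -8.  13.  47. 102. -10.  69.  40.]
```

Call:
servo_tool(
  moves="0 0 8 35 18 0 40; 0 0 16 75 38 0 40; 0 0 24 115 58 5 40; 0 0 32 155 78 10 40; 0 0 40 195 98 15 40; 0 0 48 235 118 20 40; 0 0 56 265 135 25 40; 0 0 64 275 140 30 40",
)

```text
time: 10.7
eef_pos: [0.5707, -0.0248, 0.2157]
eef_rot: [-179.8, 0.1, 24.1]
contact_force: [-0.3, -0.7, 0.1]
opening: 0.0397
finger_force: 0.0
```

Call:
servo_tool(
  moves="0 0 8 0 0 0 40; 0 0 16 0 0 0 40; 0 0 24 0 0 0 40; 0 0 32 0 0 0 40; 0 0 40 0 0 0 40; 0 0 44.3 0 0 0 40; 0 0 44.3 0 0 0 40; 0 0 44.3 0 0 0 40",
)

```text
time: 11.5
eef_pos: [0.5694, -0.03, 0.2171]
eef_rot: [-180.0, 0.1, -20.1]
contact_force: [-0.4, 0.5, -0.4]
opening: 0.0403
finger_force: 0.0
```

```bash
python3 -c "
from h import *
go(.570,-.0295,.15,-20.3)
s=manip.read_state();print(s['eef_pos'],s['eef_rot'],s['joint_positions'].round())
im,d=snap('top');P=cloud('top',d);im2,d2=snap('scene');P2=cloud('scene',d2)
def g(nm,n,P,lo,hi,roi,z,ex=None):
    f,c=zmask(P,lo,hi,roi,ex);q=P[cv2.erode(f,np.ones((3,3)))>0];print(nm,n,f.sum(),np.median(q[:,2]).round(4),rect(ray(n,c,z)))
g('coil','top',P,.06,.09,(385,205,475,270),.075,im.max(2)>110)
g('coil','scene',P2,.06,.09,(160,215,300,310),.075,im2.max(2)>110)
cv2.imwrite('pics/placed.png',np.hstack([cv2.resize(im[130:270,290:480],(760,560))])[:,:,::-1])
"
```

```text
turn [-0.02  0.11  0.15] shift [ 0.5 -0.7 67.1] t 11.5
[ 0.56938346 -0.03004012  0.21714987] [-1.79983761e+02  1.14836834e-01 -2.01473308e+01] [-43.  27.  57.  96. -24.  70. -90.]
coil top 725 0.0753 (array([ 421.6, -301.5]), array([98.1, 55.8]), 88.3)
coil scene 1033 0.0766 (array([ 419.5, -300.1]), array([99.8, 57.4]), 88.3)
```

View pics/placed.png

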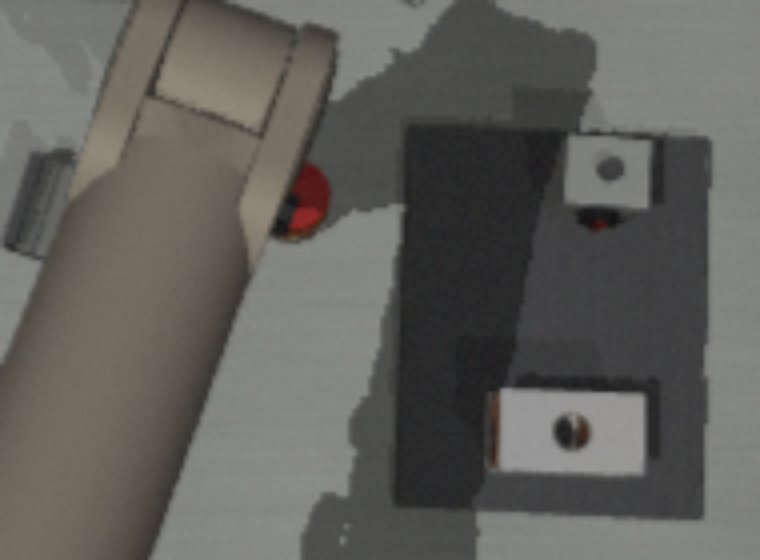

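The coil stands upright on the plate at (0.4205, -0.3005), yaw 88.2°; in the crop it is at about (570,432). The tool is over the straightedge grip, next to the jar, so I'll descend onto it.

Call:
servo_tool(
  moves="0 0 0 0 -0.5 25 40; 0 0 0 0.5 -0.5 55 40; 0 0 0 0.5 -0.5 85 40; 0 0 0 0.5 -0.5 105 40; 0 0 0 0.5 -0.5 117 40; 0 0 0 0.5 -0.5 122 40; 0 0 0 0.5 -0.5 122 40; 0 0 0 0.5 -0.5 122 40",
)

```text
time: 12.4
eef_pos: [0.5712, -0.0298, 0.0974]
eef_rot: [-179.9, -0.1, -20.3]
contact_force: [1.1, -0.3, -0.1]
opening: 0.04
finger_force: 0.0
```

Call:
servo_tool(
  moves="0 0 0 0 0 0 20; 0 0 0 0 0 0 5; 0 0 0 0 0 0 5; 0 0 0 0 0 0 5; 0 0 0 0 0 0 5; 0 0 0 0 0 0 5; 0 0 0 0 0 0 5",
  force=50,
)

```text
time: 13.1
eef_pos: [0.5712, -0.0297, 0.0974]
eef_rot: [-179.9, -0.1, -20.3]
contact_force: [-0.1, 0.7, 6.7]
opening: 0.0151
finger_force: 50.9
```

Call:
servo_tool(
  moves="0 0 0 0 0 -5 5; 0 0 0 0 0 -20 5; 0 0 0 0 0 -45 5; 0 0 0 0 0 -75 5; 0 0 0 0 0 -105 5; 0 0 0 0 0 -130 5; 0 0 0 0 0 -142 5; 0 0 0 0 0 -142 5",
)

```text
time: 13.9
eef_pos: [0.5711, -0.03, 0.2401]
eef_rot: [-179.8, -0.1, -20.3]
contact_force: [0.9, -0.4, -3.2]
opening: 0.0149
finger_force: 49.5
```

```bash
python3 -c "
from h import *
go(.495,-.3027,.24,88.2)
s=manip.read_state();print(s['eef_pos'],s['eef_rot'],s['contact_force'],s['opening'])"
```

```text
turn [-1.0000e-02 -2.5000e-01 -1.0848e+02] shift [ 23.1 282.1  -0.7] t 13.9
[ 0.57112375 -0.03004056  0.24014781] [-1.79820676e+02 -1.23713694e-01 -2.02801206e+01] [ 0.94872143 -0.43575222 -3.17141014] 0.014931571135663043
```

Call:
servo_tool(
  moves="0 0 -5 1 15 0 5; 0 0 -12 3 45 0 5; 0 0 -20 7 80 0 5; 0 0 -28 10 120 0 5; 0 0 -36 13 160 0 5; 0 0 -44 16 200 0 5; 0 0 -52 19 235 0 5; 0 0 -60 22 265 0 5",
)

```text
time: 14.7
eef_pos: [0.4976, -0.2876, 0.2363]
eef_rot: [-179.8, 0.0, 40.0]
contact_force: [0.4, 0.4, -4.5]
opening: 0.015
finger_force: 49.5
```

```bash
python3 -c "
from h import *
s=manip.read_state();print(s['eef_pos'],s['eef_rot'])
go(.495,-.3027,.20,88.2)"
```

```text
[ 0.49761705 -0.28764542  0.23626596] [-1.79811511e+02  6.45922133e-03  3.99572608e+01]
turn [ -0.18  -0.07 -48.24] shift [-11.7  10.   36.2] t 14.7
```

Call:
servo_tool(
  moves="0 0 -8 -2 2 0 5; 0 0 -16 -6 6 5 5; 0 0 -24 -10 9 12 5; 0 0 -32 -12 10 20 5; 0 0 -40 -12 10 30 5; 0 0 -47 -12 10 36 5; 0 0 -48.3 -12 10 36 5; 0 0 -48.3 -12 10 36 5",
)

```text
time: 15.5
eef_pos: [0.496, -0.3011, 0.2009]
eef_rot: [-179.9, -0.1, 87.9]
contact_force: [-0.2, 0.2, -4.0]
opening: 0.0148
finger_force: 49.6
```

```bash
python3 -c "
from h import *
manip.snapshot('top')
s=manip.read_state();print(s['eef_pos'],s['eef_rot'])
go(.4935,-.3027,.13,88.2)"
```

```text
[ 0.49628771 -0.30123498  0.20141665] [-1.79962121e+02 -1.16013110e-01  8.78381257e+01]
turn [-0.04 -0.12 -0.36] shift [-1.7 -2.7 71.4] t 15.55
```

Call:
servo_tool(
  moves="0 0 -0.3 -1 -1 15 5; 0 0 -0.3 -1.7 -1.7 35 5; 0 0 -0.3 -1.7 -1.7 55 5; 0 0 -0.3 -1.7 -1.7 70 5; 0 0 -0.3 -1.7 -1.7 78 5; 0 0 -0.3 -1.7 -1.7 78 5; 0 0 -0.3 -1.7 -1.7 78 5",
)

```text
time: 16.25
eef_pos: [0.4951, -0.3031, 0.1244]
eef_rot: [180.0, -0.1, 88.3]
contact_force: [0.8, -0.5, -3.7]
opening: 0.0151
finger_force: 49.5
```

```bash
python3 -c "
from h import *
s=manip.read_state();print(s['eef_pos'],s['eef_rot'])
im,d=snap('top');im2,d2=snap('scene');P2=cloud('scene',d2);P=cloud('top',d)
cv2.imwrite('pics/pre.png',np.hstack([cv2.resize(im[150:270,380:480],(400,480)),cv2.resize(im2[220:340,170:270],(400,480))])[:,:,::-1])
for n,i,p,r in(('top',im,P,(385,155,475,265)),('scene',im2,P2,(150,225,310,380))):
    m,c=mask(i,'yellow',r);q=p[m>0];print(n,m.sum(),rect(ray(n,c,.037)))
    A=np.c_[q[:,:2]-q[:,:2].mean(0),np.ones(len(q))];k=abs(q[:,2]-np.median(q[:,2]))<.012;print(np.linalg.lstsq(A[k],q[k,2],rcond=None)[0].round(4))
"
```

```text
[ 0.49508576 -0.30312707  0.12436434] [ 1.79952988e+02 -6.57007803e-02  8.83048189e+01]
top 360 (array([ 489.1, -250.7]), array([77.5, 40.2]), -89.5)
[-0.0089 -0.0171  0.0397]
scene 1042 (array([ 484.5, -350.1]), array([84.2, 44.9]), 88.2)
[-0.0185  0.003   0.0407]
```

View pics/pre.png

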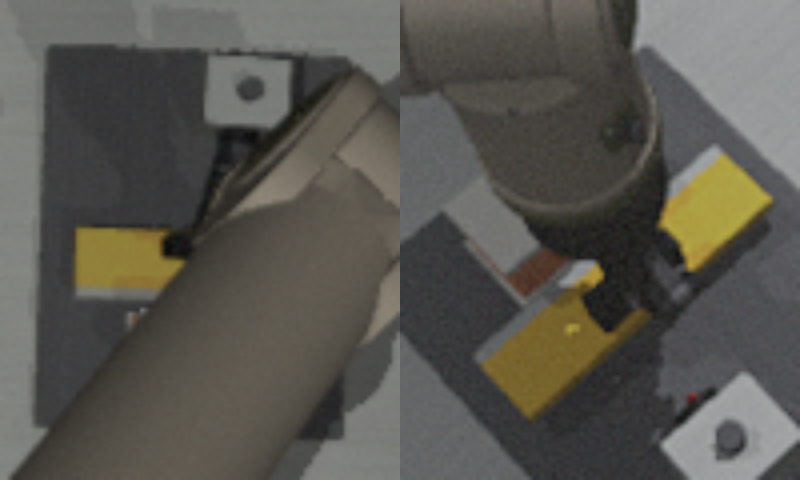

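The straightedge is level, at yaw about 88°, with the bright edge facing the coil and a small gap. I'll lower it to the plate.

Call:
servo_tool(
  moves="0 0 0 0 0 5 5; 0 0 0 0 0 9 5; 0 0 0 0 0 11 5; 0 0 0 0 0 11 5",
)

```text
time: 16.75
eef_pos: [0.4947, -0.3028, 0.1127]
eef_rot: [-180.0, -0.1, 88.3]
contact_force: [1.1, -0.3, -4.6]
opening: 0.0152
finger_force: 49.6
```

Call:
servo_tool(
  moves="0 0 0 0 0 1 5; 0 0 0 0 0 1 5; 0 0 0 0 0 1 5",
)

```text
time: 17.05
eef_pos: [0.4949, -0.3028, 0.1124]
eef_rot: [180.0, -0.1, 88.3]
contact_force: [-2.5, 1.3, 5.6]
opening: 0.0146
finger_force: 50.7
```

Call:
servo_tool(
  moves="0 0 0 0 -1 -0.3 5; 0 0 0 0 -2 -0.3 5; 0 0 0 0 -3 -0.3 5; 0 0 0 0 -4 -0.3 5; 0 0 0 0 -5 -0.3 5; 0 0 0 0 -6 -0.3 5; 0 0 0 0 -6 -0.3 5",
)

```text
time: 17.75
eef_pos: [0.4889, -0.3027, 0.1124]
eef_rot: [180.0, -0.1, 88.3]
contact_force: [2.5, 0.0, 1.3]
opening: 0.0152
finger_force: 50.4
```

Call:
servo_tool(
  moves="0 0 0 0 -0.5 0 5; 0 0 0 0 -1 0 5; 0 0 0 0 -1 0 5",
)

```text
time: 18.05
eef_pos: [0.4881, -0.3027, 0.1124]
eef_rot: [179.9, -0.1, 88.3]
contact_force: [4.1, -0.7, 2.8]
opening: 0.015
finger_force: 50.6
```

Call:
servo_tool(
  moves="0 0 0 0 -0.5 0 5; 0 0 0 0 -1 0 5; 0 0 0 0 -1 0 5",
)

```text
time: 18.35
eef_pos: [0.487, -0.3026, 0.1124]
eef_rot: [180.0, -0.1, 88.3]
contact_force: [3.7, -0.5, 4.0]
opening: 0.0149
finger_force: 50.7
```

Call:
servo_tool(
  moves="0 0 0 0 -0.5 0 5; 0 0 0 0 -1 0 5; 0 0 0 0 -1 0 5",
)

```text
time: 18.65
eef_pos: [0.4865, -0.3026, 0.1125]
eef_rot: [179.9, -0.1, 88.3]
contact_force: [5.6, -0.4, 2.9]
opening: 0.0151
finger_force: 50.5
```

The resistance is rising near the expected contact. I'll push 2 mm more to seat it, then release.

Call:
servo_tool(
  moves="0 0 0 0 -0.5 0 5; 0 0 0 0 -1 0 5; 0 0 0 0 -1.5 0 5; 0 0 0 0 -2 0 5; 0 0 0 0 -2 0 5",
)

```text
time: 19.15
eef_pos: [0.4847, -0.3024, 0.1125]
eef_rot: [179.9, -0.1, 88.4]
contact_force: [7.4, -0.1, 2.0]
opening: 0.0149
finger_force: 50.5
```

Call:
servo_tool(
  moves="0 0 0 0 0.2 0 17; 0 0 0 0 0.2 0 20; 0 0 0 0 0.2 0 24; 0 0 0 0 0.2 0 26; 0 0 0 0 0.2 0 26; 0 0 0 0 0.2 0 26",
)

```text
time: 19.75
eef_pos: [0.4836, -0.3025, 0.1119]
eef_rot: [-180.0, -0.1, 88.3]
contact_force: [-0.1, 1.6, -1.0]
opening: 0.0259
finger_force: 0.0
```

Call:
servo_tool(
  moves="0 0 0 0 0 -10 26; 0 0 0 0 0 -30 26; 0 0 0 0 0 -60 26; 0 0 0 0 0 -95 26; 0 0 0 0 0 -130 26; 0 0 0 0 0 -160 26; 0 0 0 40 30 -170 26; 0 0 0 80 60 -170 26",
)

```text
time: 20.55
eef_pos: [0.546, -0.227, 0.2863]
eef_rot: [179.7, -0.0, 88.0]
contact_force: [-0.0, 0.0, -0.2]
opening: 0.0259
finger_force: 0.0
```

Call:
servo_tool(
  moves="0 0 0 40 0 0 26; 0 0 0 85 0 0 26; 0 0 0 130 0 0 26; 0 0 0 175 0 0 26; 0 0 0 220 0 0 26; 0 0 0 260 0 0 26; 0 0 0 260 0 0 26",
)

```text
time: 21.25
eef_pos: [0.553, 0.0422, 0.2831]
eef_rot: [-180.0, -0.3, 88.9]
contact_force: [-0.6, -0.2, -0.0]
opening: 0.0261
finger_force: 0.0
```

```bash
python3 - <<'E'
from h import *
s=manip.read_state();print(s['eef_pos'],s['time'],s['contact_force'])
im,d=snap('top');im2,d2=snap('scene');P2=cloud('scene',d2);P=cloud('top',d)
cv2.imwrite('pics/fin.png',np.hstack([cv2.resize(im[150:270,380:480],(400,480)),cv2.resize(im2[220:340,160:260],(400,480))])[:,:,::-1])
for n,i,p,r,r2 in(('top',im,P,(385,155,475,265),(385,205,475,270)),('scene',im2,P2,(150,225,310,380),(160,205,300,330))):
    m,c=mask(i,'yellow',r);q=p[m>0];print(n,m.sum(),np.median(q[:,2]).round(4),rect(ray(n,c,.027)))
    f,c=zmask(p,.06,.09,r2,(i.max(2)>110)&(cv2.cvtColor(i,cv2.COLOR_RGB2HSV)[...,1]<60));print('coil',rect(ray(n,c,.075)))
E
```

```text
[0.55304156 0.04219436 0.28310222] 21.25 [-0.62019778 -0.17994512 -0.01940275]
top 745 0.0278 (array([ 476.9, -302.9]), array([179. ,  42.1]), 88.6)
coil (array([ 419.7, -315.4]), array([69.5, 55.4]), 89.1)
scene 1117 0.0285 (array([ 476.5, -301.9]), array([180.7,  44.9]), 88.4)
coil (array([ 417.7, -299.7]), array([99.5, 57.3]), 88.6)
```

View pics/fin.png

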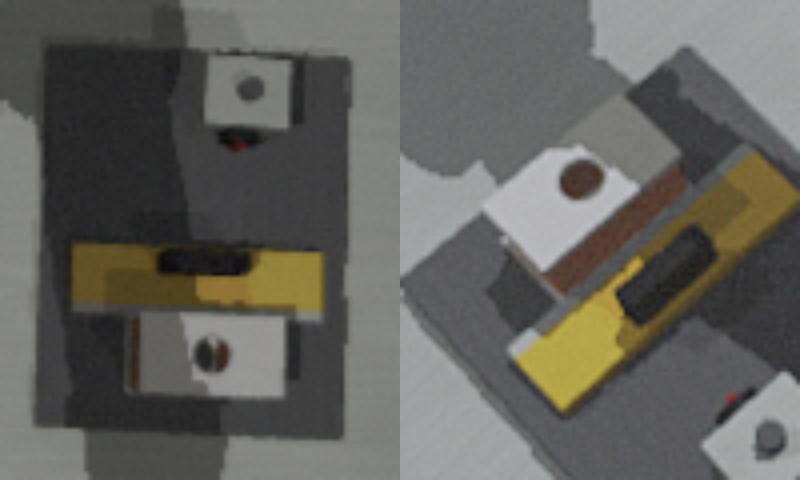

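The straightedge's bright edge is flush along the coil's flange: angles 88.4° and 88.6°, middles about 2 mm apart, with both released. The coil moved 1.8 mm when pushed, which confirms contact. The other things appear to be in place, so I'll hand in.

```bash
python3 -c "
from workcell import manip
print(manip.close_job())"
```

```text
the job is handed in; nothing more can be done
None
```

The job is handed in at about 21 s of the 61 s allowed (no verdict came back): the coil stands upright on the plate, and the straightedge lies flat with its bright edge flush along one long side of the bottom flange.

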